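Seat a keyed feed-roller shaft in its timing pulley

ROBOT

A 6-joint arm with a two-finger parallel gripper is mounted at the origin on the work surface. World frame = base frame: x ahead of the robot, y to its left, z up, the work surface at z = 0. Lengths are in m, angles in rad, forces in N, time in s.
With the tool pointing down it reaches from about 0.4 to 0.825 m from the base axis. Payload 7 kg.
Tool frame: the origin (TCP) lies midway between the tips of the shut fingers; the grasp point (between the pads) lies 19 mm behind it; z points along the fingers, y is the line along which they close (so a half turn about z gives the same grasp; the last joint's range is limited). The gripper opens to 85 mm and grips with 20 to 120 N. Pads are 22 mm wide; open, the fingers measure 114 mm over their backs; the gripper's body (76 mm by 85 mm) begins 54 mm behind the grasp point. The pads swing forward as they close: fully open they stand 13 mm farther back than shut.
Start: joints at [-0.946, 0.359, 0.012, 0, -1.224, -0.288], TCP at [0.223, -0.637, 0.231] pointing down, gripper open.
Joint ranges: [-3.07, 3.07], [-1.43, 2.12], [-1.02, 1.25], [-3.03, 1.67], [-3.05, -0], [-3.03, 3.03]. Speed limits (rad/s): [2.39, 2.39, 3.01, 3.14, 3.14, 3.14].

INTERFACE

Orientations are given as a unit quaternion [w, x, y, z].
In Python, from station import bot gives the robot as it stands.
- The arm moves only by the tool servo_tool, never from a script. Its argument "moves" is a list of rows, each an object with "offset": the shift along the tool's x, y, z in cm, a list of three; "turn": the turn about the tool's z in rad. A call has 1 to 10 rows; each row is the pose to reach, as a shift and turn from the pose commanded when the call began, along the tool's axes at that moment; what a row does not reach only later rows make up. A row lasts 1/12 s, in which the tool goes at most 41.7 mm and 7.16 degrees, less where a joint would pass 70% of its speed; a pose out of reach is approached as far as the arm can. A call with a gripper value outside its range is refused whole. "gripper" is the finger opening in cm, from 0 to 8.54, set as the call begins (left out, the last holds). The fingers move at their own pace and stop on an object; "squeeze" is the grip in N (left out, the last holds). Time passes only in rows, so rows that repeat a pose let the fingers close. It gives the time, the measured TCP pose, the force, the opening and the grip force at its end, in the units of the state.
- bot.read_state(): the state, without advancing time (a new reading comes with each control period).
- bot.get_image(name): name is "scene" or "top" or "wrist"; returns the picture (384x512x3 uint8, blue, green, red); there is no depth.
- bot.camera_model(name): a dict with "fx", "fy", "cx", "cy" (pixels), "dist_coeffs" ([k1, k2, p1, p2, k3] as OpenCV has them; the pictures are not rectified), "R" (3x3) and "t" (3): a world point X has camera coordinates R X + t; the wrist camera has in their place "mount" (4x4, takes a point from camera to tool coordinates, whose origin is the TCP and whose axes are the flange's). Camera axes: x right, y down, z forward; pixel columns grow to the right and rows downward; lengths in m; the calibration is good to about 2 mm. A picture is of the moment at which its call begins: read the wrist's pose just before it. camera_model takes no time and is no camera call.
- bot.finish_job(): hands the job in; it is judged then, once.
The state is a dict: "time_s": time; "joints": joint angles; "joint_vel": joint speeds; "joint_efforts": joint torques, N m; "eef_pos": TCP position; "eef_rot": TCP orientation; "contact_force": force on the tool from outside, world axes, zero at the start; "moment": the same for the moment, N m; "gripper_width": opening from 0.0 (shut) to 1.0 (fully open); "finger_force": force on a finger pad.
Only numpy, scipy, OpenCV 4.12 (cv2) and the standard library are available. Lean on these libraries where they do the work, as an engineer would, in place of code of your own. Each camera call takes 0.05 s, during which the arm holds its last target. There are 200 camera calls.

TASK

Slide the vise jaw fully back to free the upright keyed shaft, lift the shaft out by its square end, and push it nose first into the bore of the timing pulley on the assembly stand, turning it until its key slips into the keyway, then keep pushing against the spring ejector until the collar is home on the hub's top face. Finish while still gripping the square end and pressing the shaft fully home, because the ejector lifts it out again if you let go. Leave the jaw open and the other things on the bench where they are.

Things in the scene. Friction and masses are not known exactly. Their poses are not given: they have to be found in the camera images.
- vise: Grey vise bolted down, base 226 x 90 x 20 mm, on the robot's left or right. Origin: on the bench under the axis of the shaft's nest; x = the way the jaw opens (base from x = -64 to +162 mm), z up. Nest: 54 mm square block, top 40 mm above the bench, with a round 22 mm hole 20 mm deep in which the shaft's nose stands. Fixed jaw, 76 mm high, at x = -61 to -29 mm.
- jaw (a joint): Sliding jaw, m: 0 shut, 0.055 fully open (stop). Starts at 0 to 0.008; stays where left; 2.5 N friction. Its steel clamp plate (77 to 87 mm above the bench) ends in a fork whose prongs straddle the shaft just above its collar: the shaft cannot be lifted until the jaw is about 35 mm open.
- jaw_lug (a point): Grip point on the jaw's upright lug, a dark steel block 24 mm along the slide, 14 mm across it, from 87 to 134 mm above the bench. The point is on the lug's axis, 118 mm above the bench and 80 mm plus the jaw value from the shaft's axis; its x axis is the way the jaw opens.
- shaft: Loose steel shaft standing in the vise, 110 mm long, about 0.35 kg. Origin: centre of its lower end, at first 20 mm above the bench; z up; x = side of the key, within 0.5 rad of the vise's x. Round, 20 mm diameter, from 0 to 45 mm (lowest 6 mm taper to 14 mm), then a collar 34 mm diameter to 55 mm, a 20 mm round neck to 75 mm and a square end to 110 mm.
- shaft_head (a point): Centre of the shaft's square end, the grip: 24 x 24 mm, 35 mm tall, faces square to the shaft's x and y; the point is 92.5 mm above the shaft's origin. A small black dot on its top face and a black tick on the collar mark the key's side (+x).
- shaft_key (a point): Lower, rounded end of the key, 27 mm above the shaft's origin and 12 mm from its axis on +x. The key is 6 mm wide, from 27 to 45 mm above the origin, and reaches 14.5 mm from the axis.
- shaft_collar (a point): On the shaft's axis at the collar's underside, 45 mm above the shaft's origin: the face that must meet the hub's top face.
- hub: Aluminium timing pulley, 88 mm over its flanges, fixed with its bore upwards on a dark steel stand, base 130 x 130 mm, on the robot's left or right. Origin: on the bench under the bore's axis; z up; x = direction of the keyway from the axis.
- hub_mouth (a point): Centre of the bore at the hub's top face, 78 mm above the bench (rim 8 mm lower). Round bore 22 mm across, 58 mm deep; the keyway is a slot 8 mm wide reaching 16.5 mm from the axis on the +x side, full height. Home, the collar's underside lies on this face and the shaft's lower end is 45 mm below it.
- ejector (a joint): Brass spring ejector, a 16 mm pin in the bore; m pressed down: 0 = up (top 36 mm below the hub's top face), 0.009 with the shaft home, 0.012 at most. Pushes up with 8 N at 0, 11.6 N at 0.009, and lifts the shaft if it is let go.
- cell_a: Bystander, loose: battery cell, upright orange cylinder with a steel cap, 32 mm diameter, 70 mm tall. Origin at its underside.
- cell_b: Bystander, loose: another such battery cell, 32 mm diameter, 70 mm tall. Origin at its underside.
- spare_pulley: Bystander, loose: plain aluminium ring lying flat, 60 mm outside, 22 mm round bore without a keyway, 24 mm tall. Origin at its underside.
- screwdriver: Bystander, loose: screwdriver lying on the bench beyond the vise and stand. Origin at its underside.
- hammer: Bystander, loose: hammer lying on the bench beyond the vise and stand. Origin at its underside.
- wrench: Bystander, loose: wrench lying to the robot's left. Origin at its underside.
- grease: Bystander, loose: upright can, 56 mm diameter, 80 mm tall, to the robot's right. Origin at its underside.
Not all that is in view belongs to the job. Leave any red look-alike of the shaft alone.

How it is judged:
By the outcome, as a careful person would: the job done as asked, in the order asked, and still so for the second after the job is handed in, while the arm keeps its last pose, push and grip.
It also fails if it takes over 54 s, if anything falls off the work surface, if the arm or the gripper's body presses on something with over 40 N, if the wrist force passes 120 N, or if a joint passes its speed limit or range.

## Working session

There is one attempt and no reset: what is moved stays moved. The work goes in short steps, Python scripts to look and compute and a tool call to move; the robot and the scene stay as the last step left them, time stands still between calls to the robot, and variables do not carry over. Pictures are saved under pics/ and viewed, at most 10 in all, crops included, and the job is handed in when it is done.

Besides the shell and the picture viewer there is one more tool, called after ">>>" in YAML: its name, and indented under it one key for each argument. servo_tool: Moves the arm, as the interface text tells. Its arguments: {"type":"object","properties":{"moves":{"type":"array","items":{"type":"object","properties":{"offset":{"type":"array","items":{"type":"number"}},"turn":{"type":"number"}}}},"gripper":{"type":"number"},"squeeze":{"type":"number"}},"required":["moves"]}

```bash
ls; mkdir -p pics; python3 - <<'E'
from station import bot
import cv2,json,numpy as np
s=bot.read_state(); print({k:np.round(v,3).tolist() for k,v in s.items()})
for n in("scene","top","wrist"):
    im=bot.get_image(n); cv2.imwrite(f"pics/{n}0.png",im)
    m=bot.camera_model(n); print(n,{k:np.round(v,4).tolist() for k,v in m.items()})
a=cv2.imread("pics/scene0.png");b=cv2.imread("pics/top0.png")
cv2.imwrite("pics/top0x.png",cv2.resize(b,(800,600),interpolation=cv2.INTER_CUBIC))
cv2.imwrite("pics/scene0x.png",cv2.resize(a,(800,600),interpolation=cv2.INTER_CUBIC))
E
```

```text
pics
{'time_s': 0.0, 'joints': [-0.946, 0.359, 0.011, -0.0, -1.224, -0.288], 'joint_vel': [-0.001, -0.0, 0.0, -0.001, 0.0, 0.001], 'joint_efforts': [-0.002, -58.333, 29.34, 6.936, -0.006, 0.0], 'eef_pos': [0.223, -0.637, 0.23], 'eef_rot': [-0.0, -0.168, 0.986, 0.001], 'contact_force': [-0.01, 0.481, 0.334], 'moment': [0.039, 0.015, -0.041], 'finger_force': 0.0, 'gripper_width': 1.002}
scene {'fx': 392.3358, 'fy': 392.3358, 'cx': 255.6923, 'cy': 196.9262, 'dist_coeffs': [-0.0941, 0.0, 0.0, 0.0, 0.0], 'R': [[-0.5595, 0.8288, -0.0103], [0.4718, 0.3082, -0.8261], [-0.6815, -0.467, -0.5635]], 't': [0.3267, -0.1786, 1.5939]}
top {'fx': 353.9532, 'fy': 353.9532, 'cx': 257.6299, 'cy': 189.0062, 'dist_coeffs': [-0.059, 0.0, 0.0, 0.0, 0.0], 'R': [[-0.0101, -0.9999, 0.0031], [-0.9793, 0.0093, -0.2024], [0.2023, -0.005, -0.9793]], 't': [0.0044, 0.6039, 1.0711]}
wrist {'fx': 307.312, 'fy': 307.312, 'cx': 259.0998, 'cy': 190.9222, 'dist_coeffs': [0.022, 0.0, 0.0, 0.0, 0.0], 'mount': [[0.0006, -0.9518, -0.3068, 0.0782], [1.0, 0.0005, 0.0006, 0.0], [-0.0004, -0.3068, 0.9518, -0.1429], [0.0, 0.0, 0.0, 1.0]]}
```

View pics/top0x.png

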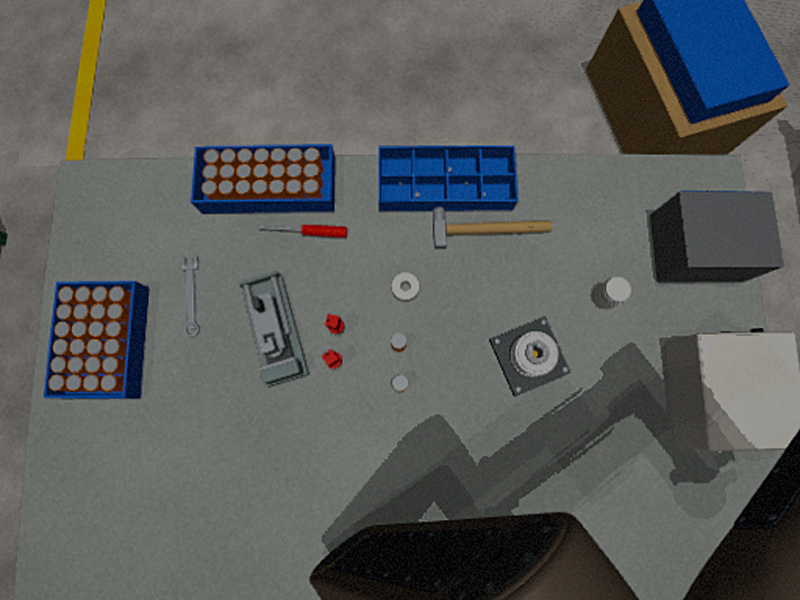

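View pics/scene0x.png

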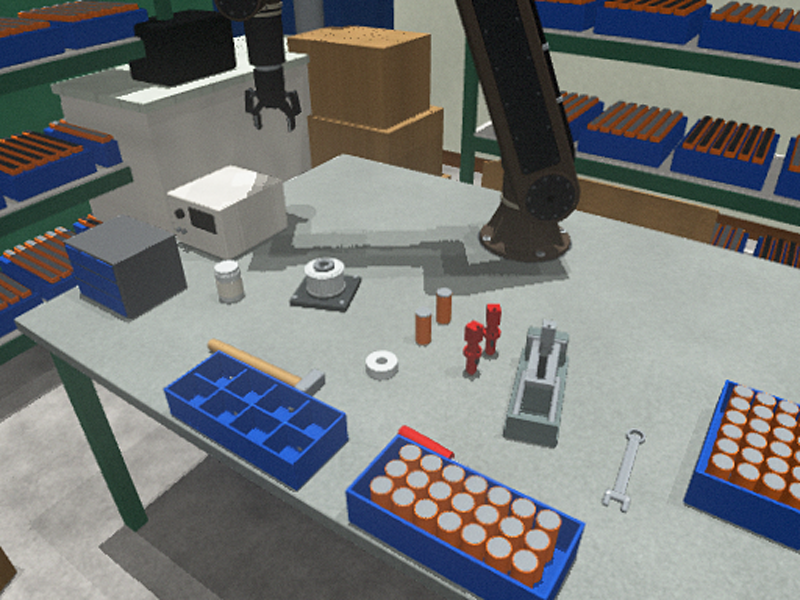

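The top view (800 px scale) shows the vise on the robot's left at about (270,330), with its lug at (258,303) and fixed jaw at (285,372). The hub stand is on the right at (537,352). The red look-alikes are at (335,323) and (332,358), the cells at (399,341) and (400,382). Next I measure the vise and hub from the top camera.

```bash
cat > h.py <<'E'
import numpy as np,cv2
from scipy.spatial.transform import Rotation as Ro
from station import bot
def rot(q): return Ro.from_quat([q[1],q[2],q[3],q[0]]).as_matrix()
def cam(n,s=None):
    m=bot.camera_model(n);K=np.array([[m['fx'],0,m['cx']],[0,m['fy'],m['cy']],[0,0,1]]);d=np.array(m['dist_coeffs'])
    if n!='wrist': R=np.array(m['R']);t=np.array(m['t']);return K,d,R.T,-R.T@t
    M=np.array(m['mount']);Rt=rot(s['eef_rot']);return K,d,Rt@M[:3,:3],Rt@M[:3,3]+np.array(s['eef_pos'])
def ray(c,uv,z):
    K,d,R,o=c; p=cv2.undistortPoints(np.array(uv,float).reshape(-1,1,2),K,d).reshape(-1,2)
    v=np.c_[p,np.ones(len(p))]@R.T; return o+v*((z-o[2])/v[:,2])[:,None]
def proj(c,X):
    K,d,R,o=c; X=np.array(X,float).reshape(-1,3);Rc=R.T
    return cv2.projectPoints(X,cv2.Rodrigues(Rc)[0],-Rc@o,K,d)[0].reshape(-1,2)
def move(s,tgt):  # world target TCP -> tool offset cm
    return np.round(rot(s['eef_rot']).T@(np.array(tgt)-np.array(s['eef_pos']))*100,2)
E
python3 - <<'E'
from h import *
s=bot.read_state();c=cam('top');f=.64
print('lug',ray(c,[(258*f,303*f)],.134),'fixedjaw',ray(c,[(285*f,372*f)],.076),'hub',ray(c,[(537*f,352*f)],.078))
print('red',ray(c,[(335*f,323*f),(332*f,358*f)],.11), 'cells',ray(c,[(399*f,341*f),(400*f,382*f)],.07))
print(rot(s['eef_rot']).round(3)); print('cam',cam('wrist',s)[3], cam('wrist',s)[2][:,2])
im=cv2.imread('pics/top0.png')
a=cv2.resize(im[165:255,145:220],(500,600),interpolation=cv2.INTER_CUBIC)
cv2.imwrite('pics/crop1.png',a)
E
```

```text
lug [[0.57664586 0.27590496 0.134     ]] fixedjaw [[0.44884318 0.23189312 0.076     ]] hub [[ 0.48312487 -0.26726637  0.078     ]]
red [[0.54039667 0.13035889 0.11      ]
 [0.47259771 0.1352076  0.11      ]] cells [[0.50905208 0.00657286 0.07      ]
 [0.4277655  0.00532762 0.07      ]]
[[-0.944 -0.33  -0.001]
 [-0.33   0.944  0.001]
 [ 0.     0.001 -1.   ]]
cam [ 0.14920437 -0.66273534  0.37345189] [ 0.28881501  0.10299643 -0.95182857]
```

View pics/crop1.png

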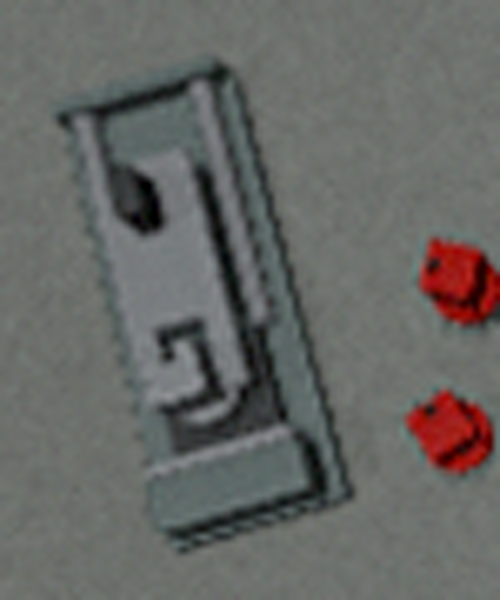

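```bash
python3 - <<'E'
from h import *
s=bot.read_state();c=cam('top')
h=ray(c,[(172.7,219.7)],.13)[0];print(h)
l=ray(c,[(258*.64,303*.64)],.134)[0];print(np.linalg.norm((l-h)[:2]),np.arctan2(*(l-h)[1::-1]))
print(move(s,[.53,-.25,.25]))
E
```

```text
[0.4994862  0.25114688 0.13      ]
0.08103441114405856 0.310490230264162
[-41.76  26.36  -1.92]
```

>>> servo_tool:
  moves:
    - {"offset": [-41.8, 26.4, -1.9]}
    - {"offset": [-41.8, 26.4, -1.9]}
    - {"offset": [-41.8, 26.4, -1.9]}
    - {"offset": [-41.8, 26.4, -1.9]}
    - {"offset": [-41.8, 26.4, -1.9]}
    - {"offset": [-41.8, 26.4, -1.9]}
    - {"offset": [-41.8, 26.4, -1.9]}
    - {"offset": [-41.8, 26.4, -1.9]}
    - {"offset": [-41.8, 26.4, -1.9]}
    - {"offset": [-41.8, 26.4, -1.9]}

```text
validation failed for argument at $.mo...
```

>>> servo_tool:
  moves:
    - {"offset": [-7.0, 4.4, -0.3]}
    - {"offset": [-7.0, 4.4, -0.3]}
    - {"offset": [-7.0, 4.4, -0.3]}
    - {"offset": [-7.0, 4.4, -0.3]}

```text
validation failed for argument at $.mo...
```

>>> servo_tool:
  moves:
    - {"offset": [-41.8, 26.4, -1.9], "turn": 0}
    - {"offset": [-41.8, 26.4, -1.9], "turn": 0}
    - {"offset": [-41.8, 26.4, -1.9], "turn": 0}
    - {"offset": [-41.8, 26.4, -1.9], "turn": 0}
    - {"offset": [-41.8, 26.4, -1.9], "turn": 0}
    - {"offset": [-41.8, 26.4, -1.9], "turn": 0}
    - {"offset": [-41.8, 26.4, -1.9], "turn": 0}
    - {"offset": [-41.8, 26.4, -1.9], "turn": 0}
    - {"offset": [-41.8, 26.4, -1.9], "turn": 0}
    - {"offset": [-41.8, 26.4, -1.9], "turn": 0}

```text
time_s: 0.98
eef_pos: [0.4826, -0.3089, 0.2474]
eef_rot: [0.0, -0.168, 0.986, 0.0]
contact_force: [1.5, -0.5, -0.5]
gripper_width: 0.996
finger_force: 0.0
```

>>> servo_tool:
  moves:
    - {"offset": [-6.5, 4.1, -0.3], "turn": 0}
    - {"offset": [-6.5, 4.1, -0.3], "turn": 0}
    - {"offset": [-6.5, 4.1, -0.3], "turn": 0}
    - {"offset": [-6.5, 4.1, -0.3], "turn": 0}

```text
time_s: 1.32
eef_pos: [0.5306, -0.2489, 0.2499]
eef_rot: [-0.0, -0.169, 0.986, 0.0]
contact_force: [0.0, -0.4, -0.4]
gripper_width: 1.002
finger_force: 0.0
```

```bash
python3 - <<'E'
from h import *
import json
s=bot.read_state();im=bot.get_image('wrist');cv2.imwrite('pics/w1.png',im)
json.dump({k:np.array(s[k]).tolist() for k in('eef_pos','eef_rot')},open('w1.json','w'))
print(s['eef_pos'],s['joints'],np.abs(s['joint_vel']).max())
cv2.imwrite('pics/w1x.png',cv2.resize(im,(800,600),interpolation=cv2.INTER_CUBIC))
print(proj(cam('wrist',s),[.483,-.267,.078])*800/512)
E
```

```text
[ 0.53057802 -0.24892231  0.24985082] [-1.05380900e-01  2.02240142e-01 -1.61539836e-01 -1.94634972e-04
 -1.20774024e+00 -1.12531200e+00] 0.04468889137866614
[[402.66393859 188.28173101]]
```

View pics/w1x.png

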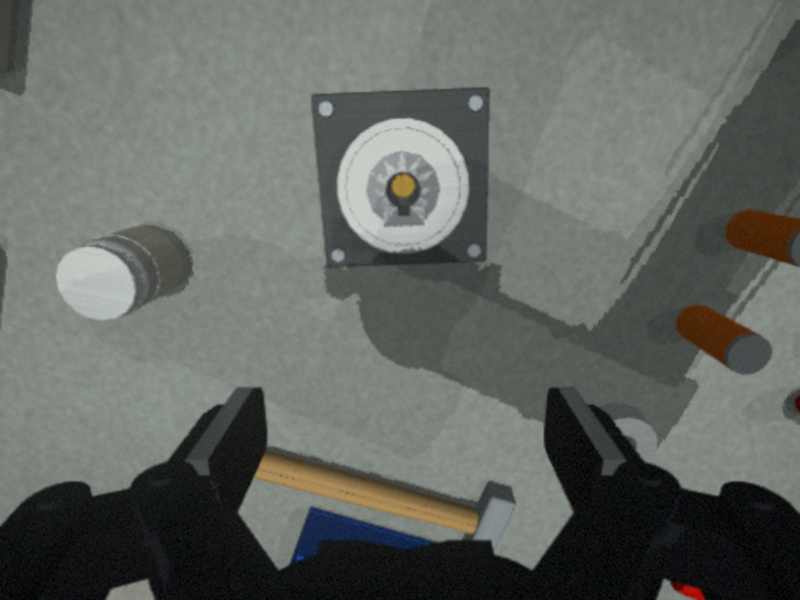

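The wrist view (800 px scale) shows the hub centred at (403,186), with the keyway slot pointing down in the image at about (404,210). I'll measure it by ray-casting the pixels.

```bash
cat > hub.py <<'E'
from h import *
import json
s=json.load(open('w1.json'));im=cv2.imread('pics/w1.png');g=cv2.cvtColor(im,cv2.COLOR_BGR2GRAY);c=cam('wrist',s)
m=(g>185).astype(np.uint8);m[250:]=0;m[:,:200]=0;m[:,320:]=0
cs=max(cv2.findContours(m,cv2.RETR_EXTERNAL,cv2.CHAIN_APPROX_NONE)[0],key=cv2.contourArea)
for z in(.070,):
    P=ray(c,cs.reshape(-1,2),z)[:,:2];(a,b),r=cv2.minEnclosingCircle(P.astype(np.float32)*1000);e=cv2.fitEllipse((P*1000).astype(np.float32));print('rim',z,a,b,r,e,len(P))
v,u=np.mgrid[95:150,235:283];px=np.c_[u.ravel(),v.ravel()];Q=ray(c,px,.078)[:,:2]
hsv=cv2.cvtColor(im,cv2.COLOR_BGR2HSV)[v.ravel(),u.ravel()];G=g[v.ravel(),u.ravel()]
br=(hsv[:,1]>110);B=ray(c,px[br],.042)[:,:2];print('brass',B.mean(0),br.sum())
print(g[100:150:1,245:273])
E
python3 hub.py; python3 -c "
import cv2;im=cv2.imread('pics/w1.png');cv2.imwrite('pics/w1c.png',cv2.resize(im[90:150,225:291],(660,600),interpolation=cv2.INTER_CUBIC))"
```

```text
rim 0.07 482.94708251953125 -267.7935485839844 42.248931884765625 ((480.6643371582031, -271.44012451171875), (73.5587158203125, 80.5206298828125), 55.049644470214844) 282
brass [ 0.48364439 -0.26698558] 173
[[178 163 156 ... 175 197 202]
 [154 151 150 ... 157 177 194]
 [157 158 152 ... 146 158 179]
 ...
 [187 190 189 ... 190 190 190]
 [189 190 187 ... 188 187 187]
 [189 188 189 ... 186 185 183]]
```

View pics/w1c.png

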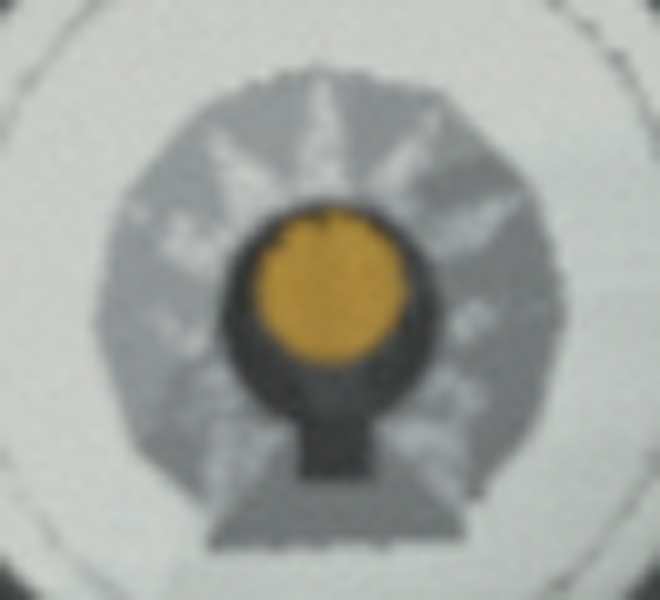

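The crop confirms it: the bore is centred at about (331,312), the slot points straight down with its edges at x=298–375, and its end is at y=480.

```bash
cat >> hub.py <<'E'
print('----')
S=g[90:150,225:291].astype(np.float32);h=im[90:150,225:291]
sat=cv2.cvtColor(h,cv2.COLOR_BGR2HSV)[...,1]
S=cv2.resize(np.where(sat>90,50,S).astype(np.float32),None,fx=8,fy=8,interpolation=cv2.INTER_LINEAR)
M=(S<100).astype(np.uint8);n,L,st,ce=cv2.connectedComponentsWithStats(M);k=L[S.shape[0]//2,33*8]
M=(L==k).astype(np.uint8);cs=max(cv2.findContours(M,cv2.RETR_EXTERNAL,cv2.CHAIN_APPROX_NONE)[0],key=len).reshape(-1,2)
P=ray(c,(cs+.5)/8-.5+[225,90],.078)[:,:2]*1000
from scipy.optimize import least_squares
D=P-P.mean(0);cen=P.mean(0)
for i in range(6):
    r=np.linalg.norm(P-cen,axis=1);I=P[(r<12)];f=least_squares(lambda q:np.linalg.norm(I-q[:2],axis=1)-q[2],[*cen,11]);cen=f.x[:2]
    slot=P[r>12.8]
print('bore',f.x,np.abs(f.fun).mean());w=slot
(cx,cy)=( (w.max(0)+w.min(0))/2);ax=w.mean(0)-cen
rect=cv2.minAreaRect(np.r_[w].astype(np.float32));print('slot',rect,'reach',np.linalg.norm(w-cen,axis=1).max());d=np.array(rect[0])-cen;print('yaw',np.arctan2(d[1],d[0]),np.arctan2(ax[1],ax[0]))
E
python3 hub.py|sed '1,/----/d'
python3 - <<'E'
from h import *
s=bot.read_state();d=np.array([.948,.306]) 
print(np.arctan2(.31,1)); T=np.array([.56,.27,.26]);print(move(s,T),rot(s['eef_rot'])[:,0])
c=cam('wrist',{'eef_pos':T,'eef_rot':s['eef_rot']})
print(proj(c,[[.4995,.2511,.13],[.577,.276,.134],[.45,.235,.076]]))
E
```

```text
bore [ 483.94617582 -266.74121149   11.09466962] 0.11927096368243827
slot ((497.346923828125, -261.4841003417969), (4.358727931976318, 8.554389953613281), 21.285268783569336) reach 16.736140319412765
yaw 0.3738507241702986 0.376627531984125
0.3006056700423954
[-20.12  48.04  -1.  ] [-9.43219887e-01 -3.32168221e-01  7.20261879e-04]
[[261.53455712 109.97583204]
 [258.87009612 200.79321508]
 [262.53226225  51.31746839]]
```

The hub bore is at (0.4839, -0.2667) and the keyway yaw is 0.372. Next I view the vise.

>>> servo_tool:
  moves:
    - {"offset": [-20.1, 48.0, -1.0], "turn": 0}
    - {"offset": [-20.1, 48.0, -1.0], "turn": 0}
    - {"offset": [-20.1, 48.0, -1.0], "turn": 0}
    - {"offset": [-20.1, 48.0, -1.0], "turn": 0}
    - {"offset": [-20.1, 48.0, -1.0], "turn": 0}
    - {"offset": [-20.1, 48.0, -1.0], "turn": 0}
    - {"offset": [-20.1, 48.0, -1.0], "turn": 0}
    - {"offset": [-20.1, 48.0, -1.0], "turn": 0}
    - {"offset": [-20.1, 48.0, -1.0], "turn": 0}
    - {"offset": [-20.1, 48.0, -1.0], "turn": 0}

```text
time_s: 2.2
eef_pos: [0.5542, 0.1656, 0.2586]
eef_rot: [0.0, -0.167, 0.986, 0.0]
contact_force: [1.2, -1.6, 1.4]
gripper_width: 0.999
finger_force: 0.0
```

>>> servo_tool:
  moves:
    - {"offset": [-4.0, 9.6, -0.2], "turn": 0}
    - {"offset": [-4.0, 9.6, -0.2], "turn": 0}
    - {"offset": [-4.0, 9.6, -0.2], "turn": 0}
    - {"offset": [-4.0, 9.6, -0.2], "turn": 0}
    - {"offset": [-4.0, 9.6, -0.2], "turn": 0}

```text
time_s: 2.62
eef_pos: [0.5605, 0.2688, 0.2596]
eef_rot: [-0.001, -0.168, 0.986, -0.0]
contact_force: [0.7, -1.0, 0.3]
gripper_width: 1.004
finger_force: 0.0
```

```bash
python3 - <<'E'
from h import *
import json
s=bot.read_state();im=bot.get_image('wrist');cv2.imwrite('pics/w2.png',im)
json.dump({k:np.array(s[k]).tolist() for k in('eef_pos','eef_rot')},open('w2.json','w'))
print(s['time_s'],s['eef_pos'],s['joints'],np.abs(s['joint_vel']).max())
cv2.imwrite('pics/w2x.png',cv2.resize(im[30:230,180:340],(480*1,600),interpolation=cv2.INTER_CUBIC))
E
```

```text
2.6167 [0.56052852 0.26881153 0.25961517] [ 7.60785580e-01  2.56194797e-01 -6.83684082e-02 -5.52704333e-05
 -1.24759285e+00 -1.99433313e+00] 0.027707420027490694
```

View pics/w2x.png

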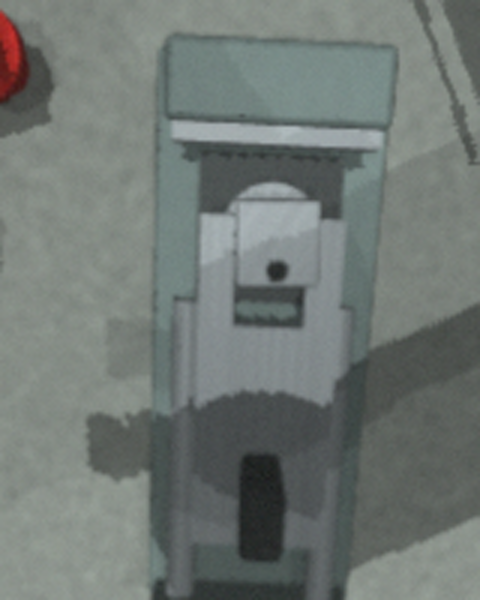

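The crop (3x, origin (180,30)) shows:
- The shaft's square top, with corners at about (239,199), (319,200), (320,287) and (238,284).
- The key dot at (277,270), on the lug side.
- The lug, with its top face at about x=240–285, y=478–560.

The grey shaft here fits the description. The red look-alike at upper left is not the one.

```bash
python3 - <<'E'
from h import *
import json
s=json.load(open('w2.json'));c=cam('wrist',s)
def P(pts,z): return ray(c,(np.array(pts,float)+.5)/3-.5+[180,30],z)[:,:2]*1000
im=cv2.imread('pics/w2.png')
q=P([(239,199),(319,200),(320,287),(238,284)],.130);print(q.round(1),'cen',q.mean(0),np.linalg.norm(np.diff(q,axis=0),axis=1))
for i,j in((0,1),(3,2),(0,3),(1,2)): d=q[j]-q[i];print(np.arctan2(d[1],d[0]).round(3))
d=P([(277,270)],.130)[0];v=d-q.mean(0);print('dot',d,np.arctan2(v[1],v[0]))
g=im.max(2);gg=cv2.resize(g[30:230,180:340],None,fx=3,fy=3,interpolation=cv2.INTER_CUBIC);M=(gg<62).astype(np.uint8);M[:430]=0;M[575:]=0;M[:,:220]=0;M[:,300:]=0
cs=max(cv2.findContours(M,cv2.RETR_EXTERNAL,cv2.CHAIN_APPROX_NONE)[0],key=cv2.contourArea).reshape(-1,2);print('lug px',cs.min(0),cs.max(0))
for y in range(450,570,8): x=cs[np.abs(cs[:,1]-y)<1,0]; print(y,x.min() if len(x) else 0,x.max() if len(x) else 0,end='; ')
print()
l=P([(239,561),(281,561)],.134);print('lug far edge',l,l.mean(0))
l0=P([(240,455),(278,455)],.087);print('lug near bottom edge',l0,l0.mean(0))
e=P([(168,37),(397,47)],.076);print('fixed jaw outer',e);d=e[1]-e[0];print(np.arctan2(d[1],d[0]),np.linalg.norm(d),e.mean(0))
print('rails',P([(176,300),(173,560)],.02),P([(152,300),(151,560)],.02))
for a,b in(((160,100),(151,560)),((380,260),(347,560))):
    k=P([a,b],.02);dd=k[1]-k[0];print('base edge',k,np.arctan2(dd[1],dd[0]))
E
```

```text
[[489.8 244.3]
 [482.6 265.7]
 [505.  274.5]
 [512.1 251.8]] cen [497.3714076  259.06289297] [22.56354843 24.07917604 23.81927256]
1.896
1.872
0.326
0.378
dot [504.59977771 261.09940493] 0.27462031660391817
lug px [238 453] [285 561]
450 0 0; 458 242 278; 466 240 279; 474 239 281; 482 239 282; 490 239 283; 498 239 285; 506 239 284; 514 239 283; 522 239 282; 530 239 282; 538 239 281; 546 239 281; 554 240 280; 562 0 0; 
lug far edge [[592.2233355  280.27642014]
 [587.84532481 292.7319385 ]] [590.03433015 286.50417932]
lug near bottom edge [[572.12610619 273.6175872 ]
 [567.64308859 286.37763249]] [569.88459739 279.99760985]
fixed jaw outer [[451.38799721 206.67420798]
 [429.80794347 277.03411287]]
1.868397234871773 73.59493825035761 [440.59797034 241.85416042]
rails [[536.69466185 233.49529622]
 [646.26090556 268.03404852]] [[539.95591878 224.2336323 ]
 [649.52121147 258.74600926]]
base edge [[467.01554649 204.24200414]
 [649.52121147 258.74600926]] 0.290211203843765
base edge [[494.30414177 306.24999678]
 [620.43909139 341.49791906]] 0.2724950165940908
```

```bash
python3 - <<'E'
from h import *
s=bot.read_state();print(move(s,[.580,.2835,.140]),move(s,[.580,.2835,.099]))
E
```

```text
[-2.36  0.83 11.98] [-2.37  0.83 16.08]
```

>>> servo_tool:
  moves:
    - {"offset": [-2.4, 0.8, 3.0], "turn": 0.04}
    - {"offset": [-2.4, 0.8, 7.0], "turn": 0.04}
    - {"offset": [-2.4, 0.8, 11.0], "turn": 0.04}
    - {"offset": [-2.4, 0.8, 14.0], "turn": 0.04}
    - {"offset": [-2.4, 0.8, 16.0], "turn": 0.04}
    - {"offset": [-2.4, 0.8, 16.0], "turn": 0.04}
    - {"offset": [-2.4, 0.8, 16.0], "turn": 0.04}
  gripper: 5
  squeeze: 40

```text
time_s: 3.25
eef_pos: [0.5807, 0.2825, 0.1001]
eef_rot: [-0.001, -0.147, 0.989, -0.001]
contact_force: [0.9, -0.2, 1.6]
gripper_width: 0.586
finger_force: 0.0
```

>>> servo_tool:
  moves:
    - {"offset": [0, 0, 0], "turn": 0}
    - {"offset": [0, 0, 0], "turn": 0}
    - {"offset": [0, 0, 0], "turn": 0}
    - {"offset": [0, 0, 0], "turn": 0}
    - {"offset": [0, 0, 0], "turn": 0}
    - {"offset": [0, 0, 0], "turn": 0}
  gripper: 0.8

```text
time_s: 3.75
eef_pos: [0.5817, 0.2838, 0.1027]
eef_rot: [0.001, -0.148, 0.989, 0.0]
contact_force: [1.7, -5.8, 4.7]
gripper_width: 0.157
finger_force: 40.7
```

>>> servo_tool:
  moves:
    - {"offset": [-0.8, 0, 0], "turn": 0}
    - {"offset": [-1.8, 0, 0], "turn": 0}
    - {"offset": [-2.8, 0, 0], "turn": 0}
    - {"offset": [-3.8, 0, 0], "turn": 0}
    - {"offset": [-4.5, 0, 0], "turn": 0}
    - {"offset": [-4.8, 0, 0], "turn": 0}
    - {"offset": [-4.8, 0, 0], "turn": 0}

```text
time_s: 4.33
eef_pos: [0.6283, 0.2978, 0.1027]
eef_rot: [0.001, -0.148, 0.989, -0.0]
contact_force: [4.2, -5.2, 3.7]
gripper_width: 0.155
finger_force: 40.5
```

>>> servo_tool:
  moves:
    - {"offset": [-0.2, 0, 0], "turn": 0}
    - {"offset": [-0.4, 0, 0], "turn": 0}
    - {"offset": [-0.6, 0, 0], "turn": 0}
    - {"offset": [-0.6, 0, 0], "turn": 0}

```text
time_s: 4.67
eef_pos: [0.629, 0.2979, 0.1026]
eef_rot: [-0.003, -0.147, 0.989, -0.001]
contact_force: [-16.2, -7.6, 16.6]
gripper_width: 0.155
finger_force: 42.2
```

>>> servo_tool:
  moves:
    - {"offset": [-0.1, 0, 0], "turn": 0}
    - {"offset": [-0.1, 0, 0], "turn": 0}
    - {"offset": [-0.1, 0, 0], "turn": 0}
    - {"offset": [-0.1, 0, 0], "turn": 0}
  gripper: 5.0

```text
time_s: 5.0
eef_pos: [0.6335, 0.3009, 0.1009]
eef_rot: [0.001, -0.148, 0.989, 0.0]
contact_force: [0.5, -0.2, -1.4]
gripper_width: 0.587
finger_force: 0.0
```

>>> servo_tool:
  moves:
    - {"offset": [0, 0, -3.5], "turn": 0}
    - {"offset": [2.0, 0, -7.0], "turn": 0}
    - {"offset": [4.5, 0, -10.0], "turn": 0}
    - {"offset": [6.5, 0, -13.0], "turn": 0}
    - {"offset": [7.2, 0, -14.0], "turn": 0}
    - {"offset": [7.2, 0, -14.0], "turn": 0}
    - {"offset": [7.2, 0, -14.0], "turn": 0}

```text
time_s: 5.58
eef_pos: [0.5643, 0.2799, 0.2414]
eef_rot: [0.001, -0.148, 0.989, 0.001]
contact_force: [-0.3, 0.3, -0.8]
gripper_width: 0.589
finger_force: 0.0
```

```bash
python3 - <<'E'
from h import *
import json
s=bot.read_state();im=bot.get_image('wrist');cv2.imwrite('pics/w3.png',im)
json.dump({k:np.array(s[k]).tolist() for k in('eef_pos','eef_rot')},open('w3.json','w'))
print(s['time_s'],s['eef_pos'],s['joints'],np.abs(s['joint_vel']).max())
u,v=proj(cam('wrist',s),[.4975,.259,.13])[0].astype(int);print(u,v)
x0,y0=u-35,v-35;print(x0,y0)
cv2.imwrite('pics/w3x.png',cv2.resize(im[max(y0,0):y0+100,x0:x0+80],(480,600),interpolation=cv2.INTER_CUBIC))
E
```

```text
5.5833 [0.56431934 0.27990585 0.24136207] [ 7.69710304e-01  2.77799188e-01 -8.06335151e-02 -2.25146443e-04
 -1.20986159e+00 -2.04319693e+00] 0.045914993502434616
258 102
223 67
```

View pics/w3x.png

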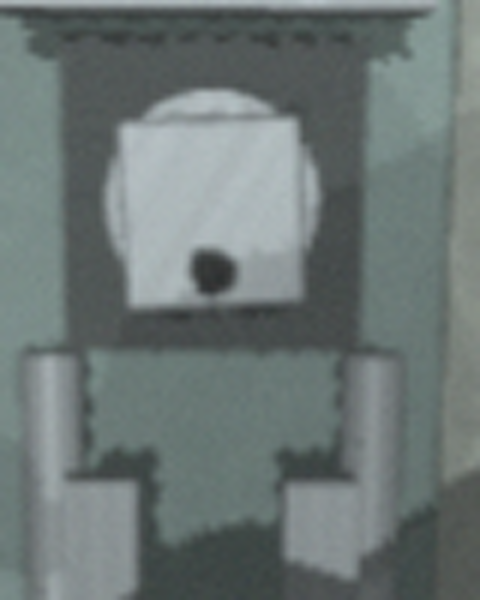

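The jaw is fully back: the prongs sit at y≈480 and are clear of the shaft. The square's corners are at (119,123), (300,118), (303,300) and (128,306), and the dot is at (213,272).

```bash
python3 - <<'E'
from h import *
import json
s=json.load(open('w3.json'));c=cam('wrist',s)
def P(pts,z): return ray(c,(np.array(pts,float)+.5)/6-.5+[223,67],z)[:,:2]*1000
q=P([(119,123),(300,118),(303,300),(128,306)],.130);ce=q.mean(0);print(q.round(1),'cen',ce)
for i,j,o in((0,1,np.pi/2),(3,2,np.pi/2),(0,3,0),(1,2,0)): d=q[j]-q[i];print((np.arctan2(d[1],d[0])-o).round(3),np.linalg.norm(d).round(1))
d=P([(213,272)],.130)[0]-ce;print('dot',np.arctan2(d[1],d[0]))
X=rot(s['eef_rot'])[:,0];print('tool x yaw',np.arctan2(-X[1],-X[0]))
print(move(s,[ce[0]/1e3,ce[1]/1e3,.096]))
E
```

```text
[[490.3 243.9]
 [482.8 266.2]
 [504.6 273.7]
 [512.3 251.5]] cen [497.50282541 258.81122293]
0.324 23.6
0.331 23.5
0.333 23.2
0.329 23.0
dot 0.30535243959261604
tool x yaw 0.2972290355443664
[ 7.04 -0.08 14.52]
```

>>> servo_tool:
  moves:
    - {"offset": [3.0, -0.1, 1.0], "turn": -0.032}
    - {"offset": [6.0, -0.1, 3.0], "turn": -0.032}
    - {"offset": [7.0, -0.1, 6.0], "turn": -0.032}
    - {"offset": [7.0, -0.1, 9.0], "turn": -0.032}
    - {"offset": [7.0, -0.1, 12.0], "turn": -0.032}
    - {"offset": [7.0, -0.1, 14.5], "turn": -0.032}
    - {"offset": [7.0, -0.1, 14.5], "turn": -0.032}
    - {"offset": [7.0, -0.1, 14.5], "turn": -0.032}

```text
time_s: 6.3
eef_pos: [0.497, 0.2571, 0.0932]
eef_rot: [-0.002, -0.164, 0.987, -0.002]
contact_force: [0.9, 0.4, 0.7]
gripper_width: 0.583
finger_force: 0.0
```

>>> servo_tool:
  moves:
    - {"offset": [0, 0, 0], "turn": 0}
    - {"offset": [0, 0, 0], "turn": 0}
    - {"offset": [0, 0, 0], "turn": 0}
    - {"offset": [0, 0, 0], "turn": 0}
    - {"offset": [0, 0, 0], "turn": 0}
  gripper: 1.6
  squeeze: 90

```text
time_s: 6.72
eef_pos: [0.4986, 0.2588, 0.0969]
eef_rot: [0.001, -0.164, 0.986, 0.001]
contact_force: [0.6, 0.4, 6.2]
gripper_width: 0.264
finger_force: 88.6
```

>>> servo_tool:
  moves:
    - {"offset": [0, 0, -1.0], "turn": 0}
    - {"offset": [0, 0, -3.0], "turn": 0}
    - {"offset": [0, 0, -5.5], "turn": 0}
    - {"offset": [0, 0, -8.5], "turn": 0}
    - {"offset": [0, 0, -12.0], "turn": 0}
    - {"offset": [0, 0, -15.0], "turn": 0}
    - {"offset": [0, 0, -16.0], "turn": 0}
    - {"offset": [0, 0, -16.0], "turn": 0}

```text
time_s: 7.38
eef_pos: [0.4983, 0.2586, 0.2587]
eef_rot: [0.002, -0.164, 0.987, 0.001]
contact_force: [0.5, -0.1, -2.7]
gripper_width: 0.269
finger_force: 89.6
```

```bash
python3 - <<'E'
from h import *
s=bot.read_state();print(s['eef_pos'],s['contact_force'],s['joints'][5]);print(move(s,[.4839,-.2667,.258]));X=rot(s['eef_rot'])[:,0];print('yaw',np.arctan2(-X[1],-X[0]))
E
```

```text
[0.49826606 0.25860949 0.25865832] [ 0.52526933 -0.08793932 -2.69162124] -2.0695535477714193
[ 18.33 -49.25  -0.13]
yaw 0.3289015074678109
```

>>> servo_tool:
  moves:
    - {"offset": [18.3, -49.2, -0.2], "turn": -0.043}
    - {"offset": [18.3, -49.2, -0.2], "turn": -0.043}
    - {"offset": [18.3, -49.2, -0.2], "turn": -0.043}
    - {"offset": [18.3, -49.2, -0.2], "turn": -0.043}
    - {"offset": [18.3, -49.2, -0.2], "turn": -0.043}
    - {"offset": [18.3, -49.2, -0.2], "turn": -0.043}
    - {"offset": [18.3, -49.2, -0.2], "turn": -0.043}
    - {"offset": [18.3, -49.2, -0.2], "turn": -0.043}
    - {"offset": [18.3, -49.2, -0.2], "turn": -0.043}
    - {"offset": [18.3, -49.2, -0.2], "turn": -0.043}

```text
time_s: 8.22
eef_pos: [0.4843, -0.1601, 0.255]
eef_rot: [-0.001, -0.185, 0.983, 0.001]
contact_force: [1.3, 1.2, -3.3]
gripper_width: 0.264
finger_force: 89.8
```

```bash
python3 - <<'E'
from h import *
s=bot.read_state();print(s['eef_pos'],s['joints'][5]);print(move(s,[.4845,-.2668,.230]));X=rot(s['eef_rot'])[:,0];print('yaw',np.arctan2(-X[1],-X[0]),np.abs(s['joint_vel']).max())
E
```

```text
[ 0.48430618 -0.16008465  0.25497701] -1.2640190492995054
[ 3.85 -9.95  2.49]
yaw 0.37173556831306726 1.0555306885082034
```

>>> servo_tool:
  moves:
    - {"offset": [3.85, -10.0, 0], "turn": 0}
    - {"offset": [3.85, -10.0, 0], "turn": 0}
    - {"offset": [3.85, -10.0, 0], "turn": 0}
    - {"offset": [3.85, -10.0, 2.5], "turn": 0}
    - {"offset": [3.85, -10.0, 5.0], "turn": 0}
    - {"offset": [3.85, -10.0, 7.0], "turn": 0}
    - {"offset": [3.85, -10.0, 8.0], "turn": 0}
    - {"offset": [3.85, -10.0, 8.0], "turn": 0}
    - {"offset": [3.85, -10.0, 8.0], "turn": 0}

```text
time_s: 8.97
eef_pos: [0.4862, -0.2655, 0.1762]
eef_rot: [-0.001, -0.185, 0.983, 0.0]
contact_force: [0.0, 0.9, -2.5]
gripper_width: 0.267
finger_force: 89.8
```

```bash
python3 - <<'E'
from h import *
s=bot.read_state();im=bot.get_image('wrist');cv2.imwrite('pics/w4.png',im)
print(s['eef_pos'],s['contact_force']);print(move(s,[.4845,-.2668,.17]));X=rot(s['eef_rot'])[:,0];print('yaw',np.arctan2(-X[1],-X[0]))
R=rot(s['eef_rot']);p=np.array(s['eef_pos']);c=cam('wrist',s)
print(proj(c,[.4839,-.2667,.078]),proj(c,[[p[0],p[1],p[2]-.0769]]))
cv2.imwrite('pics/w4x.png',cv2.resize(im[150:350,160:360],(600,600),interpolation=cv2.INTER_CUBIC))
E
```

```text
[ 0.48622633 -0.26548038  0.17623622] [ 0.04104682  0.92967818 -2.53754673]
[ 0.21 -0.06  0.62]
yaw 0.3721355830405515
[[258.47163277 188.65847494]] [[258.83721608 200.31713351]]
```

View pics/w4x.png

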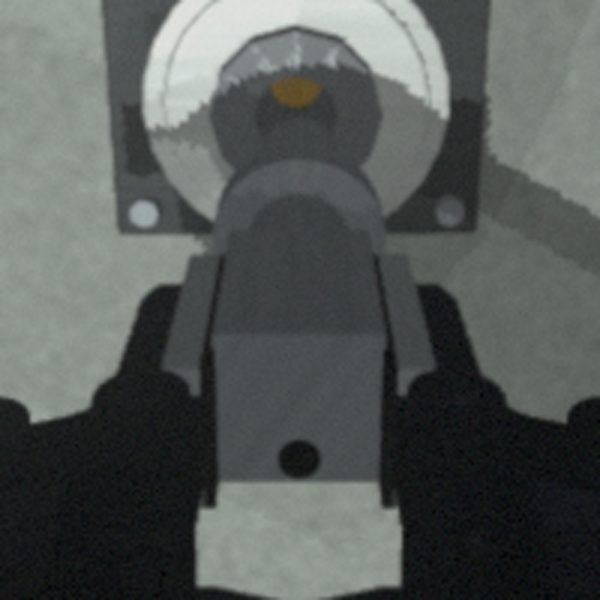

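The shaft is held upright and square in the grip, with its dot at (299,459) on the far side. The bore and its brass pin are at (297,92). I check the held offset from the top face, whose corners are at about (216,334), (384,334), (381,481) and (218,481).

```bash
python3 - <<'E'
from h import *
s=bot.read_state();c=cam('wrist',s);R=rot(s['eef_rot']);p=np.array(s['eef_pos'])
q=ray(c,(np.array([(216,334),(384,334),(381,481),(218,481)])+.5)/3-.5+[160,150],p[2]+.0331)
t=(q-p)@R*1000;print(t.round(1),t.mean(0));print((np.array([.4839,-.2667,p[2]])-q.mean(0))@R*1000)
print(move(s,[.4839,-.2667,p[2]]))
E
```

```text
[[ 13.  -11.  -33.1]
 [ 13.   11.6 -33.1]
 [-10.6  11.9 -33.1]
 [-10.7 -11.3 -33.1]] [  1.17870208   0.28379725 -33.09996534]
[ 2.13603274 -0.15876837 33.1002878 ]
[0.33 0.01 0.  ]
```

>>> servo_tool:
  moves:
    - {"offset": [0.2, -0.03, 0], "turn": 0}
    - {"offset": [0.2, -0.03, 1.0], "turn": 0}
    - {"offset": [0.2, -0.03, 2.0], "turn": 0}
    - {"offset": [0.2, -0.03, 2.7], "turn": 0}
    - {"offset": [0.2, -0.03, 3.4], "turn": 0}
    - {"offset": [0.2, -0.03, 4.0], "turn": 0}
    - {"offset": [0.2, -0.03, 4.0], "turn": 0}
    - {"offset": [0.2, -0.03, 4.0], "turn": 0}

```text
time_s: 9.68
eef_pos: [0.4848, -0.2666, 0.1364]
eef_rot: [-0.0, -0.185, 0.983, 0.0]
contact_force: [0.5, 0.1, -2.2]
gripper_width: 0.263
finger_force: 90.0
```

>>> servo_tool:
  moves:
    - {"offset": [0, 0, 0.3], "turn": 0}
    - {"offset": [0, 0, 0.6], "turn": 0}
    - {"offset": [0, 0, 0.9], "turn": 0}
    - {"offset": [0, 0, 1.2], "turn": 0}
    - {"offset": [0, 0, 1.5], "turn": 0}
    - {"offset": [0, 0, 1.5], "turn": 0}

```text
time_s: 10.18
eef_pos: [0.4845, -0.2665, 0.1212]
eef_rot: [-0.0, -0.185, 0.983, 0.0]
contact_force: [-0.5, 0.4, -2.5]
gripper_width: 0.27
finger_force: 90.0
```

>>> servo_tool:
  moves:
    - {"offset": [0, 0, 0.3], "turn": 0}
    - {"offset": [0, 0, 0.6], "turn": 0}
    - {"offset": [0, 0, 0.9], "turn": 0}
    - {"offset": [0, 0, 1.1], "turn": 0}
    - {"offset": [0, 0, 1.1], "turn": 0}
    - {"offset": [0, 0, 1.1], "turn": 0}

```text
time_s: 10.68
eef_pos: [0.4855, -0.2669, 0.1119]
eef_rot: [0.001, -0.185, 0.983, -0.0]
contact_force: [-2.0, 2.3, 7.4]
gripper_width: 0.266
finger_force: 91.5
```

>>> servo_tool:
  moves:
    - {"offset": [0, 0, 0.15], "turn": 0}
    - {"offset": [0, 0, 0.3], "turn": 0}
    - {"offset": [0, 0, 0.4], "turn": 0}
    - {"offset": [0, 0, 0.4], "turn": 0}
    - {"offset": [0, 0, 0.4], "turn": 0}

```text
time_s: 11.1
eef_pos: [0.4855, -0.2669, 0.1099]
eef_rot: [0.001, -0.185, 0.983, -0.001]
contact_force: [-7.4, 5.9, 23.5]
gripper_width: 0.269
finger_force: 93.8
```

>>> servo_tool:
  moves:
    - {"offset": [0.03, 0.05, 0.1], "turn": 0}
    - {"offset": [0.03, 0.05, 0.1], "turn": 0}
    - {"offset": [0.03, 0.05, 0.1], "turn": 0}
    - {"offset": [0.03, 0.05, 0.1], "turn": 0}

```text
time_s: 11.43
eef_pos: [0.4856, -0.2669, 0.1098]
eef_rot: [0.001, -0.186, 0.983, -0.001]
contact_force: [-8.1, 5.9, 30.7]
gripper_width: 0.268
finger_force: 94.7
```

```bash
python3 - <<'E'
from h import *
s=bot.read_state();im=bot.get_image('wrist')
print(s['eef_pos'],s['contact_force'],s['moment'])
cv2.imwrite('pics/w5x.png',cv2.resize(im[130:330,160:360],(600,600),interpolation=cv2.INTER_CUBIC))
E
```

```text
[ 0.48555459 -0.26689802  0.10983788] [-8.10473152  5.93075032 30.68877061] [ 2.71528579  3.41575977 -0.01053308]
```

View pics/w5x.png

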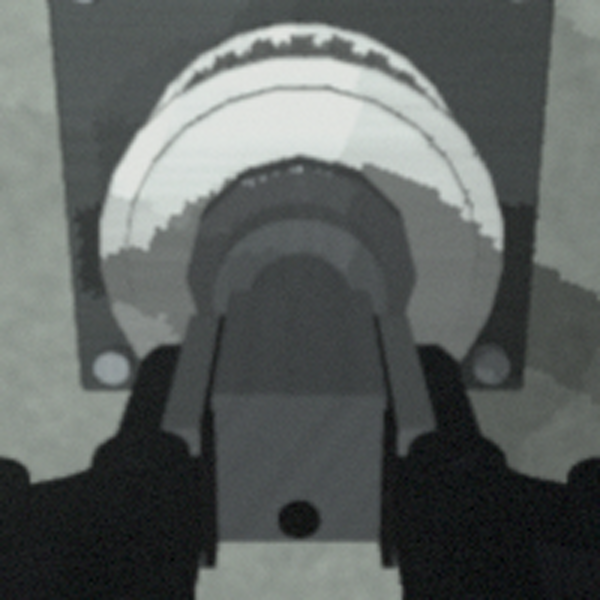

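The collar lies on the hub face. Adding 1 mm of push raised the force from 23 to 31 N with no further travel, so it is home. I ease the push slightly and hand in.

>>> servo_tool:
  moves:
    - {"offset": [0, 0, -0.08], "turn": 0}
    - {"offset": [0, 0, -0.08], "turn": 0}
    - {"offset": [0, 0, -0.08], "turn": 0}
    - {"offset": [0, 0, -0.08], "turn": 0}

```text
time_s: 11.82
eef_pos: [0.4855, -0.2669, 0.1099]
eef_rot: [0.001, -0.185, 0.983, -0.001]
contact_force: [-6.9, 4.6, 23.5]
gripper_width: 0.272
finger_force: 93.6
```

```bash
python3 - <<'E'
from station import bot
s=bot.read_state();print(s['eef_pos'],s['contact_force'])
if s['eef_pos'][2]<.1103 and s['contact_force'][2]>15: print(bot.finish_job())
E
```

```text
[ 0.48553233 -0.26685204  0.10987496] [-6.86169619  4.63980768 23.49352751]
the job is handed in; nothing more can be done
None
```

The job is handed in at about 12 s: the jaw is fully open, and the shaft is in the hub with its key in the keyway and its collar home on the hub face, still gripped and pressed down with about 23 N; no verdict came back.

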